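Fill the sweets tin and pack the jam jars into the gift crate

TASK

Get this gift crate ready for the customer: turn the sweets tin's green lid until its pointer and opening are at the yellow tag's well, put every yellow sweet in through the opening, and then turn the lid shut, pointer over the black mark. Press every little jam jar upright and fully home into a foam cut-out of its own, and leave the pickle jar, the sauce bottle and the ribbon roll alone.

Things in the scene. Friction and masses are not known exactly. Their poses are not given: they have to be found in the camera images.
- crate: Shallow wooden gift crate, 180 x 330 x 46 mm high, fixed to the counter, filled with dark grey foam whose top is 45 mm above the counter. Origin: centre of the underside. x is its short side, y its long side, z up. The jar cut-outs are in its +y half, the sweets tin sits in its -y half.
- tin: White round sweets tin, 116 mm across, fixed in the foam, any yaw. Origin: on the vertical axis of tin and lid, at its underside 10 mm above the counter. Four quarters inside: a solid one (middle along tin +x) and open wells (middles along +y, -x, -y, 32 mm from the axis; 53 mm deep, floor 3 mm above origin, inner radius 55 mm, 2 mm walls between). A flange of 73 mm radius carries the marks.
- shut_mark (a point): Black 13 mm square mark on the flange, 66 mm from the tin's axis, beside the solid quarter: the lid is shut when its pointer stands over it.
- tag_yellow: Yellow round tag, 13 mm across, 3 mm thick, on the flange 66 mm from the tin's axis. It marks the well where the yellow sweets go: the middle of that well lies on the line from the tin's axis to the tag, 32 mm from the axis. The three tags change places from start to start. Origin: centre of the underside.
- tag_red: Red round tag, like the yellow one, at another well.
- tag_blue: Blue round tag, like the yellow one, at another well.
- cap (a joint): Turning of the green lid on the tin, rad: 0 with the pointer over the black shut mark, grows counter-clockwise seen from above, stops at -3.4 and +3.4. It stays where it is left; turning it takes about 0.06 N m.
- cap_pointer (a point): Tip region of the lid's small brass pointer, 66 mm from the axis on the same side as the opening; it passes above the tags, its top 71 mm above the counter.
- cap_opening (a point): Centre of the lid's single round opening, 40 mm across with a brass rim, 32 mm from the axis, in the lid's top face, 71 mm above the counter. The lid is a green disc of 58 mm radius, 4 mm thick.
- cap_handle (a point): Centre of the top face of the lid's brass bar handle, on the lid's axis, 97 mm above the counter. The upright bar is 50 mm long, 10 mm thick and 26 mm tall, and lies square to the direction of the pointer; grip it across its 10 mm thickness.
- cutout0 (a point): Centre of the floor of a round jar cut-out in the foam, 50 mm across, 20 mm deep, floor 25 mm above the counter. Three springy foam nubs narrow it to about 41.5 mm, so a jar has to be pressed in: 5 to 15 N from above. Any jar fits any cut-out; the cut-outs stand 87 to 90 mm apart.
- cutout1 (a point): Centre of the floor of a round jar cut-out in the foam, 50 mm across, 20 mm deep, floor 25 mm above the counter. Three springy foam nubs narrow it to about 41.5 mm, so a jar has to be pressed in: 5 to 15 N from above. Any jar fits any cut-out; the cut-outs stand 87 to 90 mm apart.
- cutout2 (a point): Centre of the floor of a round jar cut-out in the foam, 50 mm across, 20 mm deep, floor 25 mm above the counter. Three springy foam nubs narrow it to about 41.5 mm, so a jar has to be pressed in: 5 to 15 N from above. Any jar fits any cut-out; the cut-outs stand 87 to 90 mm apart.
- jar1: Small glass jam jar with red jam, paper label and brass-coloured lid: upright cylinder 44 mm across, 50 mm high, with a thick, heavy glass foot bevelled to 39 mm over the lowest 6 mm (it is hard to tip over), 55 to 115 g. Origin: centre of its underside, z up. May be absent.
- jar2: Small glass jam jar with orange jam, paper label and brass-coloured lid: upright cylinder 44 mm across, 50 mm high, with a thick, heavy glass foot bevelled to 39 mm over the lowest 6 mm (it is hard to tip over), 55 to 115 g. Origin: centre of its underside, z up. May be absent.
- jar3: Small glass jam jar with purple jam, paper label and brass-coloured lid: upright cylinder 44 mm across, 50 mm high, with a thick, heavy glass foot bevelled to 39 mm over the lowest 6 mm (it is hard to tip over), 55 to 115 g. Origin: centre of its underside, z up. May be absent.
- sweet1: Hard yellow boiled sweet, a round puck 22 mm across and 14 mm thick, 12 g, lying flat on a thin (3 mm) blue cloth-covered board. Origin: centre of its underside. May be absent.
- sweet2: Hard yellow boiled sweet, a round puck 22 mm across and 14 mm thick, 12 g, lying flat on a thin (3 mm) blue cloth-covered board. Origin: centre of its underside. May be absent.
- sweet3: Hard yellow boiled sweet, a round puck 22 mm across and 14 mm thick, 12 g, lying flat on a thin (3 mm) blue cloth-covered board. Origin: centre of its underside. May be absent.
- pickles: Pickle jar, 76 mm across, 130 mm high, standing by; origin at the centre of its underside. Leave it alone.
- sauce: Hot sauce bottle, 54 mm across, 170 mm high, standing by; origin at the centre of its underside. Leave it alone.
- ribbon: Roll of red ribbon, 60 mm across, 28 mm high, lying flat; origin at the centre of its underside. Leave it alone.

How it is judged:
By the outcome, as a careful person would: the job done as asked, in the order asked, and still so for the second after the job is handed in, with the robot touching nothing.
Of jar1, jar2, jar3 only 2 to 3 are there at a start; the rules pass over those that are not, and their reading is None.
Of sweet1, sweet2, sweet3 only 2 to 3 are there at a start; the rules pass over those that are not, and their reading is None.
At some moment in a run one of jar1, jar2, jar3, sweet1, sweet2, sweet3 may be knocked a few centimetres aside while the robot is not near it.
It also fails if it takes over 210 s, if anything falls off the work surface, if the arm or the gripper's body presses on something with over 40 N, if the wrist force passes 120 N, or if a joint passes its speed limit or range.

ROBOT

A 7-joint arm with a two-finger parallel gripper is mounted at the origin on the work surface. World frame = base frame: x ahead of the robot, y to its left, z up, the work surface at z = 0. Lengths are in mm, angles in rad, forces in N, time in s.
With the tool pointing down it reaches from about 425 to 800 mm from the base axis. Payload 8.3 kg.
Tool frame: the origin (TCP) lies on the centre line of the jaws, within the pads' length; the fingertips stand r.tips_ahead ahead of it and the grasp point (between the pads) lies 8 mm behind it (r.tips_ahead is the distance from the TCP to the fingertips, in mm); z points along the fingers, y is the line along which they close (so a half turn about z gives the same grasp; the last joint's range is limited). The gripper opens to 85 mm and grips with 20 to 120 N. Pads are 22 mm wide; open, the fingers measure 114 mm over their backs; the gripper's body (76 mm by 85 mm) begins 54 mm behind the grasp point. The pads swing forward as they close: fully open they stand 13 mm farther back than shut.
Start: joints at [1.214, 0.383, 0.016, 1.37, -0.006, 1.388, -0.046], TCP at [181.032, -598.19, 242.279] pointing down, gripper open.
Joint ranges: [-2.95, 2.95], [-0.25, 2.06], [-1.52, 1.56], [0.18, 2.33], [-1.44, 4.58], [0.02, 2.06], [-3.01, 3.01]. Speed limits (rad/s): [2.39, 2.39, 3.01, 3.01, 3.14, 3.14, 3.14].

INTERFACE

Orientations are given as a unit quaternion [w, x, y, z].
In Python, from workcell import r gives the robot as it stands.
- The arm moves only by the tool arm_command, never from a script. Its argument "moves" is text: rows parted by semicolons, each of 7 numbers parted by spaces: the turn, a rotation vector about the world's x, y, z in rad, then the shift along the world's x, y, z in mm, then the finger opening in mm, from 0 to 85.4. A call has 1 to 12 rows; each row is the pose to reach, as a shift and turn from the pose commanded when the call began; what a row does not reach only later rows make up. A row lasts 1/8 s, in which the tool goes at most 62.5 mm and 10.7 degrees, less where a joint would pass 70% of its speed; a pose out of reach is approached as far as the arm can. A call with a gripper value outside its range is refused whole. The fingers move at their own pace and stop on an object; the grip force is fixed at half the most. Time passes only in rows, so rows that repeat a pose let the fingers close. It gives the time, the measured TCP pose, the force, the opening and the grip force at its end, in the units of the state.
- r.get_state(): the state, without advancing time (a new reading comes with each control period).
- r.grab_frame(name): name is "scene" or "top" or "wrist"; returns (picture, depth): 400x640x3 uint8, red, green, blue; 400x640 float32, mm along the optical axis (not along the pixel's ray), 0 where there is no reading.
- r.camera_info(name): a dict with "fx", "fy", "cx", "cy" (pixels), "rvec" (rotation vector, rad) and "tvec" (3), from world to camera coordinates, as OpenCV has them; the wrist camera has in their place "tool_from_camera" (4x4, takes a point from camera to tool coordinates, whose origin is the TCP and whose axes are the flange's). Camera axes: x right, y down, z forward; pixel columns grow to the right and rows downward; lengths in mm; the calibration is good to about 2 mm. A picture is of the moment at which its call begins: read the wrist's pose just before it. camera_info takes no time and is no camera call.
- r.hand_in(): hands the job in; it is judged then, once.
The state is a dict: "clock": time; "joint_positions": joint angles; "qd": joint speeds; "effort": joint torques, N m; "ee_pos": TCP position; "ee_rot": TCP orientation; "wrist_force": force on the tool from outside, world axes, zero at the start; "moment": the same for the moment, N m; "gripper_width": opening from 0.0 (shut) to 1.0 (fully open); "grasp_force": force on a finger pad.
Only numpy, scipy, OpenCV 4.12 (cv2) and the standard library are available. Lean on these libraries where they do the work, as an engineer would, in place of code of your own. Each camera call takes 0.05 s, during which the arm holds its last target. There are 200 camera calls.

## Working session

There is one attempt and no reset: what is moved stays moved. The work goes in short steps, Python scripts to look and compute and a tool call to move; the robot and the scene stay as the last step left them, time stands still between calls to the robot, and variables do not carry over. Pictures are saved under pics/ and viewed, at most 14 in all, crops included, and the job is handed in when it is done.

Besides the shell and the picture viewer there is one more tool, called after ">>>" by a JSON object that holds its "name" and its "arguments". arm_command: Moves the arm, as the interface text tells. Its arguments: {"type":"object","properties":{"moves":{"type":"string"}},"required":["moves"]}

```bash
ls; mkdir -p pics; cat > h.py <<'E'
import numpy as np, cv2
from workcell import r
from scipy.spatial.transform import Rotation as R
def cam(name,st=None):
    c=r.camera_info(name)
    if "rvec" in c:
        Rm=cv2.Rodrigues(np.array(c["rvec"],float))[0]; t=np.array(c["tvec"],float).ravel()
        return c,Rm.T,-Rm.T@t
    st=st or r.get_state(); T=np.array(c["tool_from_camera"])
    q=st["ee_rot"]; Q=R.from_quat([q[1],q[2],q[3],q[0]]).as_matrix()
    return c,Q@T[:3,:3],Q@T[:3,3]+np.array(st["ee_pos"])
def grab(name):
    st=r.get_state(); im,d=r.grab_frame(name); return im,d,cam(name,st)
def plane(C,uv,z):
    c,Rm,o=C; uv=np.atleast_2d(np.array(uv,float))
    v=np.c_[(uv[:,0]-c["cx"])/c["fx"],(uv[:,1]-c["cy"])/c["fy"],np.ones(len(uv))]@Rm.T
    return o+v*((z-o[2])/v[:,2:3])
def dpts(C,d):
    c,Rm,o=C; v,u=np.mgrid[:d.shape[0],:d.shape[1]]
    P=np.stack([(u-c["cx"])/c["fx"]*d,(v-c["cy"])/c["fy"]*d,d],-1)@Rm.T+o
    return P
def proj(C,X):
    c,Rm,o=C; p=(np.atleast_2d(X)-o)@Rm; return np.c_[p[:,0]/p[:,2]*c["fx"]+c["cx"],p[:,1]/p[:,2]*c["fy"]+c["cy"]]
def save(n,im): cv2.imwrite("pics/"+n+".png",cv2.cvtColor(im,cv2.COLOR_RGB2BGR))
E
python3 - <<'E'
from h import *
for n in("scene","top"):
    im,d,C=grab(n); save(n+"0",im); np.savez(n+"0.npz",im=im,d=d); print(n,C[2],C[1][:,2],C[0]["fx"])
print(r.tips_ahead,r.get_state())
E
```

```text
pics
scene [1227.92678333 -695.14681984  653.24780141] [-0.59936071  0.62045166 -0.50577314] 499.7010725067265
top [ 443.47961114  -11.20474986 1052.57886981] [ 0.13836716  0.02301976 -0.99011344] 370.9258992609908
11.0 {'clock': 0.1, 'joint_positions': array([ 1.2141123 ,  0.38415499,  0.01635489,  1.37108634, -0.0063012 ,
        1.38819564, -0.04650391]), 'qd': array([-8.27199848e-04,  3.20577627e-04,  6.53577567e-04, -1.42235030e-03,
        1.39677780e-03, -5.41031257e-04, -9.32392485e-05]), 'effort': array([ 4.47462575e-03, -6.29127717e+01,  8.48655347e-01, -3.72758424e+01,
        1.69901981e-02,  1.04683588e-02,  7.82160078e-05]), 'ee_pos': array([ 180.90214495, -597.77702833,  241.36123486]), 'ee_rot': array([-8.86707436e-04,  9.89224665e-01,  1.46402722e-01, -1.40474649e-04]), 'wrist_force': array([-0.28122241,  0.19763044,  0.64233801]), 'moment': array([ 0.04540264, -0.01949186,  0.00062582]), 'grasp_force': 0.0, 'gripper_width': 0.9978542255718793}
```

View pics/top0.png

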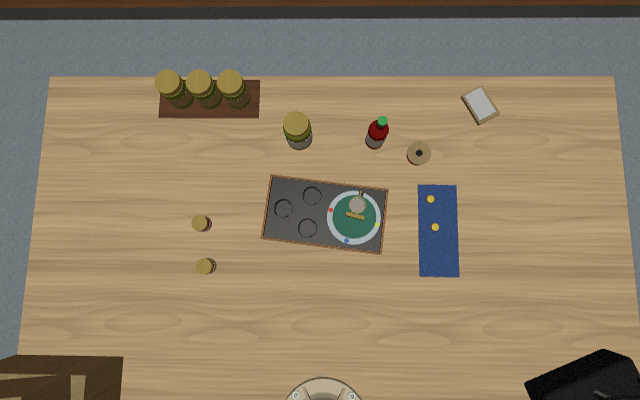

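View pics/scene0.png

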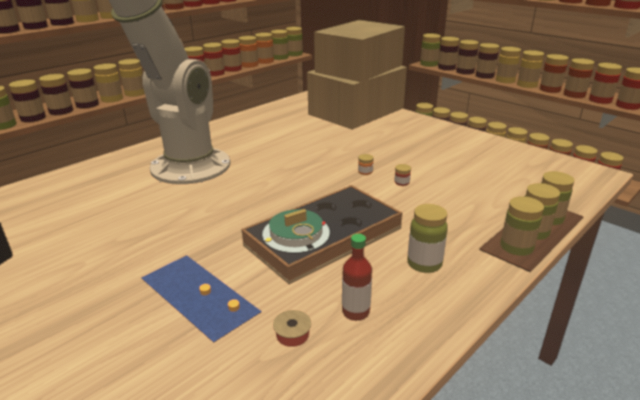

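The top view shows two jars at (201,223) and (205,266), two sweets on the blue board at (431,199) and (435,227), cut-outs at (284,208), (312,196) and (308,228), and the tin at (355,217). The lid opening is up at (357,205) and the yellow tag is near (378,224).

```bash
python3 - <<'E'
from h import *
z=np.load("top0.npz"); im,d=z["im"],z["d"]; C=cam("top"); P=dpts(C,d)
crop=cv2.resize(im[165:265,255:395],None,fx=5,fy=5,interpolation=cv2.INTER_CUBIC); save("topcrop",crop)
hsv=cv2.cvtColor(im,cv2.COLOR_RGB2HSV)
def blobs(lo,hi,name,box,mn=6):
    m=cv2.inRange(hsv,lo,hi); k=np.zeros_like(m); k[box[1]:box[3],box[0]:box[2]]=255; m&=k
    n,l,s,c=cv2.connectedComponentsWithStats(m)
    for i in range(1,n):
        if s[i,4]>=mn: print(name,c[i].round(1),s[i,4],"depthpt",np.median(P[l==i],0).round(1), "size",s[i,2:4])
blobs((15,120,120),(40,255,255),"sweet",(410,180,465,280))
blobs((15,80,80),(35,255,255),"jarlid",(180,200,225,280),20)
blobs((0,0,0),(180,255,45),"hole",(262,175,330,250),10)
blobs((40,60,40),(90,255,200),"green",(325,185,390,250),50)
blobs((0,150,120),(8,255,255),"red",(325,185,390,250),3)
blobs((20,150,130),(35,255,255),"yel",(325,185,390,250),3)
blobs((100,120,100),(125,255,255),"blue",(325,185,390,250),3)
blobs((100,100,40),(125,255,255),"board",(410,180,465,280))
s=np.load("scene0.npz"); im,d=s["im"],s["d"]; hsv=cv2.cvtColor(im,cv2.COLOR_RGB2HSV); C=cam("scene"); P=dpts(C,d)
blobs((10,150,150),(40,255,255),"S sweet",(150,255,260,330))
blobs((12,80,80),(35,255,255),"S jarlid",(350,145,420,175),20)
blobs((40,60,40),(90,255,200),"S green",(250,190,340,255),50)
E
```

```text
sweet [430.  198.6] 43 depthpt [ 597.  -296.9   17. ] size [7 8]
sweet [434.6 226.6] 48 depthpt [ 519.7 -308.2   15.9] size [8 8]
jarlid [201.7 239.4] 3479 depthpt [ 4.769e+02  3.421e+02 -4.000e-01] size [45 80]
hole [307.4 188.9] 17 depthpt [621.3  47.2  40.7] size [12  7]
hole [278.5 201.5] 15 depthpt [584.8 127.1  39.2] size [10  7]
green [353.3 218.7] 1139 depthpt [531.  -74.8  70.7] size [43 43]
red [330.5 209.4] 11 depthpt [562.5 -16.8  48.7] size [4 4]
yel [376.8 224. ] 9 depthpt [ 522.7 -143.5   49.1] size [4 3]
blue [346.2 240.2] 12 depthpt [478.8 -60.3  49.8] size [4 4]
board [438.  231.2] 3411 depthpt [ 502.9 -321.5    3. ] size [41 92]
S sweet [204.6 288. ] 57 depthpt [ 525.7 -307.8   16.7] size [10  7]
S sweet [233.  303.9] 63 depthpt [ 603.8 -298.5   17.1] size [9 9]
S jarlid [384.9 159.1] 2014 depthpt [407.5 433.    0.8] size [70 30]
S green [282.5 225.8] 431 depthpt [ 531.4 -109.4   71.4] size [37 28]
S green [313.  220.6] 223 depthpt [564.6 -45.4  71.6] size [21 24]
```

View pics/topcrop.png

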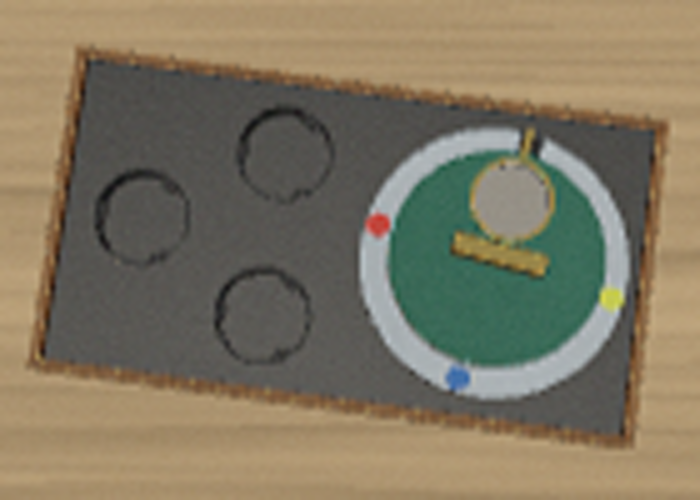

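>>> {"name": "arm_command", "arguments": {"moves": "0 0 0 339 398 60 85;0 0 0 339 398 60 85;0 0 0 339 398 60 85;0 0 0 339 398 60 85;0 0 0 339 398 60 85;0 0 0 339 398 60 85;0 0 0 339 398 60 85;0 0 0 339 398 60 85;0 0 0 339 398 60 85;0 0 0 339 398 60 85;0 0 0 339 398 60 85;0 0 0 339 398 60 85"}}

```text
clock: 1.6
ee_pos: [519.1, -201.8, 302.0]
ee_rot: [0.0, 0.989, 0.145, -0.0]
wrist_force: [0.3, 0.4, 0.0]
gripper_width: 0.995
grasp_force: 0.0
```

```bash
python3 - <<'E'
from h import *
im,d,C=grab("wrist"); save("w1",im); np.savez("w1.npz",im=im,d=d); s=r.get_state(); print(s["ee_pos"],s["ee_rot"],s["joint_positions"],C)
E
```

```text
[ 519.21089394 -201.66847392  302.14235344] [ 1.23217475e-04  9.89414323e-01  1.45117984e-01 -2.28273584e-04] [ 0.57357227  0.23306257 -0.31938104  1.44408941  0.07331401  1.47640963
 -1.02420504] ({'fx': 294.7073439280655, 'fy': 294.7073439280655, 'cx': 325.68149132422343, 'cy': 201.49146224363784, 'tool_from_camera': array([[-7.26226647e-04, -9.55043572e-01, -2.96464583e-01,
         7.49323192e+01],
       [ 9.99999736e-01, -7.04025882e-04, -1.81644166e-04,
        -9.77370928e-01],
       [-3.52406465e-05, -2.96464637e-01,  9.55043830e-01,
        -1.31984371e+02],
       [ 0.00000000e+00,  0.00000000e+00,  0.00000000e+00,
         1.00000000e+00]])}, array([[ 2.86304718e-01, -9.14854632e-01, -2.84729012e-01],
       [-9.58138603e-01, -2.73320871e-01, -8.52415342e-02],
       [ 1.61230962e-04,  2.97214911e-01, -9.54810594e-01]]), array([ 590.68209461, -179.34674546,  433.95394153]))
```

View pics/w1.png

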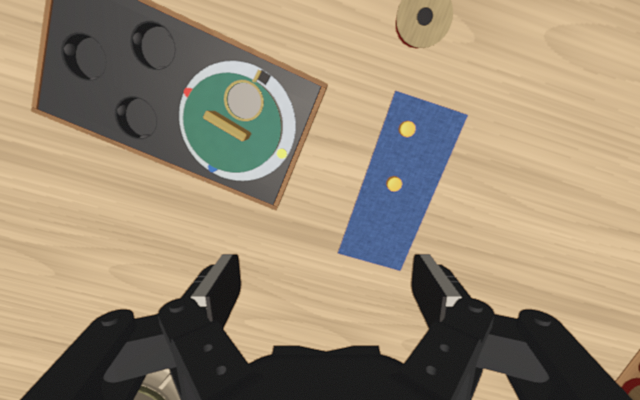

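The wrist view shows the lid pointer at about (254,80), just counter-clockwise of the black mark at (264,76). The yellow tag is at (282,154), the sweets are at (408,129) and (395,184), and the cut-outs are at (85,57), (154,46) and (137,117).

```bash
cat > m.py <<'E'
from h import *
def blob(hsv,lo,hi,box,mn=10):
    m=cv2.inRange(hsv,lo,hi); k=np.zeros_like(m); k[box[1]:box[3],box[0]:box[2]]=255; m&=k
    n,l,s,c=cv2.connectedComponentsWithStats(m)
    return [(c[i],s[i,4],l==i) for i in range(1,n) if s[i,4]>=mn]
E
python3 - <<'E'
from m import *
S=0
z=np.load("w1.npz"); im,d=z["im"],z["d"]; C=cam("wrist"); P=dpts(C,d); hsv=cv2.cvtColor(im,cv2.COLOR_RGB2HSV)
box=(170,50,310,200)
for n,lo,hi,zz,b in(("sweet",(18,120,120),(40,255,255),17,(345,95,465,265)),("red",(0,150,120),(8,255,255),51,box),("yel",(24,150,150),(35,255,255),51,box),("blue",(100,120,100),(125,255,255),51,box),("black",(0,0,0),(180,255,50),49,(225,65,290,100)),("brass",(12,70,60),(25,255,255),71,box)):
    for c,a,m in blob(hsv,lo,hi,b): print(n,c.round(1),a,plane(C,c,zz).round(1),np.median(P[m],0).round(1))
m=(P[...,2]>68)&(P[...,2]<74); m[:50]=0;m[200:]=0;m[:,:170]=0;m[:,310:]=0
g=(cv2.inRange(hsv,(40,50,30),(90,255,255))>0)&m
pts=np.argwhere(g)[:,::-1].astype(np.int32); h=cv2.convexHull(pts)[:,0]; W=plane(C,h,71)
print("lid circle fit", cv2.minEnclosingCircle(W[:,:2].astype(np.float32)), "z",np.median(P[g],0))
hm=(P[...,2]>90); hm[:50]=0;hm[200:]=0;hm[:,:170]=0;hm[:,310:]=0
W=P[hm]; print("handle",hm.sum(),W.mean(0),cv2.minAreaRect(W[:,:2].astype(np.float32)))
op=(P[...,2]<64)&(hsv[...,1]<60); 
f=np.zeros_like(g); f[50:200,170:310]=1
k=cv2.morphologyEx((op&f).astype(np.uint8),cv2.MORPH_OPEN,np.ones((9,9)))
n,l,s,c=cv2.connectedComponentsWithStats(k)
for i in range(1,n): print("low",c[i],s[i,4],plane(C,c[i],71).round(1),np.median(P[l==i],0))
# cutouts: depth below 40 in the foam region
k=((P[...,2]<41)&(P[...,2]>15)).astype(np.uint8); k[:15]=0;k[145:]=0;k[:,:50]=0;k[:,180:]=0
n,l,s,c=cv2.connectedComponentsWithStats(k)
for i in range(1,n):
    if s[i,4]>200:
        hh=cv2.convexHull(np.argwhere(l==i)[:,::-1].astype(np.int32)); W=plane(C,hh[:,0],45); 
        print("hole",c[i].round(1),s[i,4],[np.round(x,1) for x in cv2.minEnclosingCircle(W[:,:2].astype(np.float32))],"floor",np.percentile(P[l==i][:,2],10).round(1))
# tri: sweets between top and wrist; jars in top
t=np.load("top0.npz"); Pt=dpts(cam("top"),t["d"])
for b in((185,208,220,240),(190,252,225,284)):
    w=Pt[b[1]:b[3],b[0]:b[2]].reshape(-1,3); w=w[(w[:,2]>44)&(w[:,2]<60)]; print("jar",len(w),w.mean(0),np.ptp(w,0))
E
```

```text
sweet [406.8 128.4] 188 [[ 599.4 -293.2   17. ]] [ 599.5 -293.2   17.3]
sweet [393.8 183.5] 160 [[ 521.2 -303.5   17. ]] [ 521.2 -303.7   17.3]
red [186.8  91.3] 33 [[563.  -10.8  51. ]] [563.  -10.5  50.2]
blue [211.6 168.5] 34 [[477.2 -56.6  51. ]] [477.2 -56.4  50.4]
brass [287.3  59.9] 1038 [[ 629.7 -122.6   71. ]] [ 636.3 -117.3    1. ]
brass [257.   75.5] 46 [[604.2 -93.7  71. ]] [604.5 -92.9  71.4]
brass [242.   99.9] 236 [[573.5 -82.7  71. ]] [573.6 -82.5  72.7]
brass [226.5 124.9] 571 [[540.4 -70.8  71. ]] [543.7 -77.9  96.8]
brass [297.9 171. ] 1488 [[ 510.9 -166.9   71. ]] [ 492.8 -163.8    1. ]
brass [199.8 187.2] 1680 [[455.1 -52.8  71. ]] [430.2 -26.7   0.9]
lid circle fit ((542.6405639648438, -76.73336029052734), 57.75804901123047) z [535.38729415 -70.38062208  71.48612148]
handle 538 [549.64134948 -91.33182827 143.78822699] ((555.5098266601562, -119.41421508789062), (32.07316207885742, 135.0063018798828), 17.172178268432617)
low [233.085257    96.13142505] 6498 [[574.6 -71.9  71. ]] [588.00464643 -50.00891009  45.94922508]
low [256.8118187 178.6724039] 1743 [[ 486.6 -119.8   71. ]] [ 475.90726108 -120.91348963   45.96137253]
hole [153.9  45.6] 1412 [array([601.7,  37. ]), np.float64(24.5)] floor 24.5
hole [85.4 56.7] 1343 [array([566.2, 114.6]), np.float64(24.7)] floor 24.6
hole [136.8 117.2] 1154 [array([512.9,  48. ]), np.float64(24.5)] floor 24.6
jar 199 [521.78445287 340.6535653   49.23036269] [41.33667877 44.69089183  9.29426505]
jar 208 [405.01730032 321.70417958  49.06222509] [39.94048391 43.31575072  9.5121042 ]
```

```bash
cat > lid.py <<'E'
from m import *
def lid(im,d,C,box=None,c0=(542.5,-76.5)):
    P=dpts(C,d); hsv=cv2.cvtColor(im,cv2.COLOR_RGB2HSV); rr=np.hypot(P[...,0]-c0[0],P[...,1]-c0[1])
    h=(P[...,2]>93)&(P[...,2]<101)&(rr<32)
    if h.sum()>30:
        W=P[h]; q=W[:,:2]-W[:,:2].mean(0); w,v=np.linalg.eigh(q.T@q); a=np.degrees(np.arctan2(v[1,0],v[0,0])); 
        print("handle n",h.sum(),"c",np.round(cv2.minAreaRect(W[:,:2].astype(np.float32)),1) if 0 else cv2.minAreaRect(W[:,:2].astype(np.float32)),"z",np.median(W[:,2]).round(1),"thin axis deg",a.round(1))
    def ang(n,m,zz):
        uv=np.argwhere(m)[:,::-1]
        if len(uv)<4: print(n,"none"); return
        W=plane(C,uv.mean(0),zz)[0]; v=W[:2]-c0; print(n,len(uv),W.round(1),"r",np.hypot(*v).round(1),"deg",np.degrees(np.arctan2(v[1],v[0])).round(1),"depthz",np.median(P[m][:,2]).round(1))
    ring=(rr>60)&(rr<72)
    H,S,V=hsv[...,0],hsv[...,1],hsv[...,2]
    ang("black",ring&(V<75)&(P[...,2]>46.5)&(P[...,2]<60)&(S<90),49)
    ang("pointer",(rr>60.5)&(rr<76)&(P[...,2]>66)&(P[...,2]<76),71)
    ang("red",ring&((H<8)|(H>172))&(S>150)&(V>100),51); ang("yellow",ring&(H>24)&(H<36)&(S>110)&(V>110)&(P[...,2]>46),51); ang("blue",ring&(H>100)&(H<125)&(S>110)&(V>80),51)
E
python3 - <<'E'
from lid import *
z=np.load("w1.npz"); lid(z["im"],z["d"],cam("wrist"))
z=np.load("top0.npz"); lid(z["im"],z["d"],cam("top"))
E
```

```text
handle n 436 c ((542.3641967773438, -76.49420928955078), (49.85930252075195, 10.219704627990723), 75.31413269042969) z 97.2 thin axis deg 165.2
black 35 [605.  -96.2  49. ] r 65.5 deg -17.5 depthz 50.5
pointer 38 [605.9 -93.3  71. ] r 65.5 deg -14.8 depthz 71.4
red 29 [562.9 -11.   51. ] r 68.6 deg 72.7 depthz 50.2
yellow 55 [ 523.2 -139.6   51. ] r 66.0 deg -107.0 depthz 50.8
blue 33 [477.2 -56.8  51. ] r 68.3 deg 163.2 depthz 50.4
handle n 72 c ((540.895263671875, -79.99120330810547), (49.239898681640625, 10.081155776977539), 75.74300384521484) z 96.6 thin axis deg 165.3
black 5 [ 603.9 -102.8   49. ] r 66.8 deg -23.2 depthz 49.9
pointer 20 [ 548.3 -119.2   71. ] r 43.1 deg -82.3 depthz 69.8
red 8 [561.6 -16.8  51. ] r 62.7 deg 72.3 depthz 48.9
yellow 10 [ 522.  -141.2   51. ] r 67.9 deg -107.6 depthz 49.2
blue 13 [478.2 -60.4  51. ] r 66.3 deg 165.9 depthz 50.0
```

>>> {"name": "arm_command", "arguments": {"moves": "0 0 1.021 23 125 -110 60;0 0 1.021 23 125 -110 60;0 0 1.021 23 125 -110 60;0 0 1.021 23 125 -110 60;0 0 1.021 23 125 -110 60;0 0 1.021 23 125 -110 60;0 0 1.021 23 125 -110 60;0 0 1.021 23 125 -110 60;0 0 1.021 23 125 -110 60;0 0 1.021 23 125 -110 60;0 0 1.021 23 125 -110 60;0 0 1.021 23 125 -110 60"}}

```text
clock: 3.15
ee_pos: [543.0, -75.1, 192.3]
ee_rot: [-0.0, 0.792, 0.611, 0.0]
wrist_force: [-0.5, -0.0, 0.4]
gripper_width: 0.701
grasp_force: 0.0
```

```bash
python3 - <<'E'
from lid import *
im,d,C=grab("wrist"); lid(im,d,C); save("w2",im)
s=r.get_state(); q=s["ee_rot"]; print(s["ee_pos"],s["joint_positions"], "tool y deg",np.degrees(R.from_quat([q[1],q[2],q[3],q[0]]).as_matrix()[:,1]@[0,0,0]) if 0 else np.degrees(np.arctan2(*R.from_quat([q[1],q[2],q[3],q[0]]).as_matrix()[[1,0],1])))
E
```

```text
handle n 697 c ((542.3152465820312, -76.1886978149414), (49.478721618652344, 9.262531280517578), 75.08486938476562) z 97.1 thin axis deg 165.3
black 56 [608.  -94.3  49. ] r 67.9 deg -15.2 depthz 50.5
pointer 66 [605.9 -93.3  71. ] r 65.6 deg -14.8 depthz 71.3
red 34 [562.3 -13.8  51. ] r 65.7 deg 72.5 depthz 50.5
yellow 17 [ 521.4 -143.5   51. ] r 70.2 deg -107.5 depthz 50.4
blue 98 [479.1 -56.1  51. ] r 66.6 deg 162.2 depthz 50.5
[543.04526268 -75.12222838 192.28099434] [ 0.51286676  0.29285948 -0.52580329  1.63996831  0.15318915  1.25010156
 -0.29882103] tool y deg -14.663498470784715
```

View pics/w2.png

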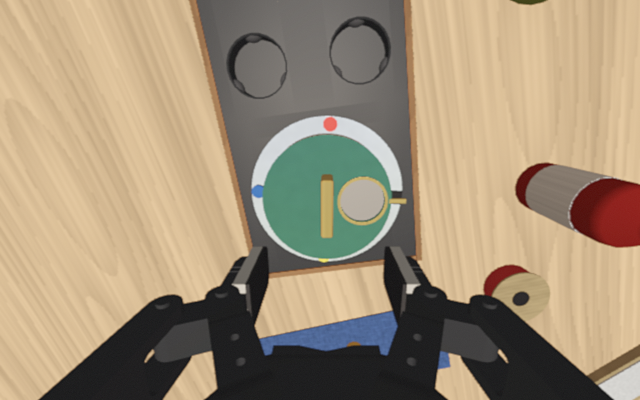

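>>> {"name": "arm_command", "arguments": {"moves": "0 0 0 -0.7 -1.2 -50 60;0 0 0 -0.7 -1.2 -80 60;0 0 0 -0.7 -1.2 -103 50;0 0 0 -0.7 -1.2 -103 30;0 0 0 -0.7 -1.2 -103 20;0 0 0 -0.7 -1.2 -103 5;0 0 0 -0.7 -1.2 -103 5;0 0 0 -0.7 -1.2 -103 5;0 0 0 -0.7 -1.2 -103 5;0 0 0 -0.7 -1.2 -103 5"}}

```text
clock: 4.45
ee_pos: [543.5, -76.4, 90.8]
ee_rot: [0.001, 0.792, 0.611, 0.001]
wrist_force: [0.0, 0.3, 5.7]
gripper_width: 0.099
grasp_force: 60.8
```

>>> {"name": "arm_command", "arguments": {"moves": "0 0 -0.17 0 0 0 5;0 0 -0.34 0 0 0 5;0 0 -0.51 0 0 0 5;0 0 -0.68 0 0 0 5;0 0 -0.85 0 0 0 5;0 0 -1.02 0 0 0 5;0 0 -1.19 0 0 0 5;0 0 -1.36 0 0 0 5;0 0 -1.50 0 0 0 5;0 0 -1.614 0 0 0 5;0 0 -1.614 0 0 0 5;0 0 -1.614 0 0 0 5"}}

```text
clock: 5.95
ee_pos: [544.0, -77.4, 90.8]
ee_rot: [0.0, 0.989, -0.148, 0.002]
wrist_force: [4.6, -3.5, 5.1]
gripper_width: 0.1
grasp_force: 60.7
```

>>> {"name": "arm_command", "arguments": {"moves": "0 0 0 0 0 0 5;0 0 0 0 0 0 40;0 0 0 0 0 0 60;0 0 0 0 0 0 60;0 0 0 0 0 50 60;0 0 0 0 0 100 60;0 0 0 0 0 150 60;0 0 0 0 0 190 60;0 0 0 0 0 190 60;0 0 0 0 0 190 60"}}

```text
clock: 7.2
ee_pos: [542.0, -76.2, 278.5]
ee_rot: [-0.0, 0.989, -0.149, -0.0]
wrist_force: [0.4, 0.1, -0.6]
gripper_width: 0.701
grasp_force: 0.0
```

```bash
cat > st.py <<'E'
from h import *
s=r.get_state(); q=s["ee_rot"]; M=R.from_quat([q[1],q[2],q[3],q[0]]).as_matrix()
print("t",round(s["clock"],2),"pos",s["ee_pos"].round(1),"q",s["joint_positions"].round(2),"tool y deg",np.degrees(np.arctan2(M[1,1],M[0,1])).round(1),"tilt",np.degrees(np.arccos(-M[2,2])).round(2))
E
python3 - <<'E'
from lid import *
import st
im,d,C=grab("wrist"); lid(im,d,C); save("w3",im)
P=dpts(C,d); hsv=cv2.cvtColor(im,cv2.COLOR_RGB2HSV)
for c,a,m in blob(hsv,(18,120,120),(40,255,255),(0,0,640,400),60):
    print("yel",c.round(1),a,np.median(P[m],0).round(1))
im,d,C=grab("top"); P=dpts(C,d); hsv=cv2.cvtColor(im,cv2.COLOR_RGB2HSV)
for c,a,m in blob(hsv,(15,120,120),(40,255,255),(410,180,465,280),6): print("sweet",c.round(1),a)
E
```

```text
t 7.2 pos [542.  -76.2 278.5] q [ 0.27  0.21 -0.23  1.52  0.05  1.42 -1.83] tool y deg -107.1 tilt 0.06
handle n 400 c ((542.6821899414062, -76.37277221679688), (8.920252799987793, 49.35750198364258), 72.92991638183594) z 97.2 thin axis deg -107.2
black none
pointer 36 [ 523.4 -139.3   71. ] r 65.6 deg -106.9 depthz 71.1
red 46 [562.1 -13.4  51. ] r 66.1 deg 72.7 depthz 50.2
yellow 45 [ 523.8 -140.    51. ] r 66.2 deg -106.4 depthz 50.3
blue 21 [476.5 -56.   51. ] r 69.1 deg 162.7 depthz 50.3
yel [96.4 17.2] 648 [748.   73.5 107.1]
yel [480.1  72.5] 266 [ 599.1 -292.4   17.1]
yel [496.6 131.9] 224 [ 521.6 -302.1   17.1]
yel [ 48.3 264.9] 142 [533.8 328.1  48.1]
yel [100.9 327.2] 130 [421.  309.5  47.5]
sweet [437.6 227.1] 7
```

View pics/w3.png

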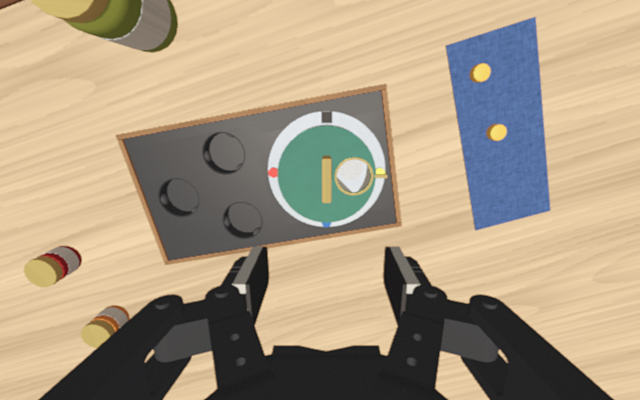

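>>> {"name": "arm_command", "arguments": {"moves": "0 0 0.2 -6 -60 0 45;0 0 0.4 -12 -120 -20 45;0 0 0.6 -20.6 -180 -60 45;0 0 0.8 -20.6 -226.8 -110 45;0 0 1.0 -20.6 -226.8 -150 45;0 0 1.2 -20.6 -226.8 -180 45;0 0 1.4 -20.6 -226.8 -200 45;0 0 1.571 -20.6 -226.8 -200 45;0 0 1.571 -20.6 -226.8 -200 45;0 0 1.571 -20.6 -226.8 -200 45;0 0 1.571 -20.6 -226.8 -200 45"}}

```text
clock: 8.68
ee_pos: [521.3, -303.0, 78.7]
ee_rot: [-0.001, 0.805, 0.593, -0.0]
wrist_force: [-1.0, 0.7, 0.4]
gripper_width: 0.528
grasp_force: 0.0
```

```bash
python3 - <<'E'
from m import *
import st
im,d,C=grab("wrist"); save("w4",im); P=dpts(C,d); hsv=cv2.cvtColor(im,cv2.COLOR_RGB2HSV)
for c,a,m in blob(hsv,(18,120,120),(40,255,255),(0,0,640,400),60):
    W=P[m]; W=W[W[:,2]>15.5]; W=W if len(W) else P[m]; print("yel",c.round(1),a,np.median(W,0).round(1), cv2.minEnclosingCircle(W[:,:2].astype(np.float32)))
E
```

```text
t 8.68 pos [ 521.3 -303.    78.7] q [ 0.71  0.49 -0.31  1.62  0.17  1.06  0.05] tool y deg -17.3 tilt 0.07
yel [432.1 178.2] 805 [ 598.6 -293.7   17.2] ((574.8250122070312, -265.4039611816406), 47.580718994140625)
yel [327.  223.5] 687 [ 520.6 -304.    17.2] ((529.7254638671875, -271.9533386230469), 43.878597259521484)
```

>>> {"name": "arm_command", "arguments": {"moves": "0 0 0 -0.5 -0.6 -40 45;0 0 0 -0.5 -0.6 -63 45;0 0 0 -0.5 -0.6 -63 45;0 0 0 -0.5 -0.6 -63 30;0 0 0 -0.5 -0.6 -63 18;0 0 0 -0.5 -0.6 -63 18;0 0 0 -0.5 -0.6 -63 18;0 0 0 -0.5 -0.6 -63 18;0 0 0 -0.5 -0.6 -63 18;0 0 0 -0.5 -0.6 -30 18;0 0 0 -0.5 -0.6 60 18;0 0 0 -0.5 -0.6 60 18"}}

```text
clock: 10.22
ee_pos: [522.8, -304.5, 143.8]
ee_rot: [0.003, 0.805, 0.594, 0.001]
wrist_force: [0.6, -1.1, -0.8]
gripper_width: 0.225
grasp_force: 53.8
```

```bash
python3 - <<'E'
import st
E
```

```text
t 10.22 pos [ 522.8 -304.5  143.8] q [ 0.72  0.42 -0.32  1.56  0.14  1.18  0.07] tool y deg -17.1 tilt 0.33
```

>>> {"name": "arm_command", "arguments": {"moves": "0 0 0 3 50 0 18;0 0 0 6 100 0 18;0 0 0 9 150 0 18;0 0 0 12 196 0 18;0 0 0 12 196 0 18;0 0 0 12 196 -25 18;0 0 0 12 196 -51 18;0 0 0 12 196 -51 18;0 0 0 12 196 -51 18;0 0 0 12 196 -51 18"}}

```text
clock: 11.48
ee_pos: [534.1, -108.2, 89.6]
ee_rot: [0.001, 0.805, 0.594, 0.001]
wrist_force: [-0.1, -0.0, -0.2]
gripper_width: 0.224
grasp_force: 53.8
```

```bash
python3 - <<'E'
from lid import *
import st
im,d,C=grab("wrist"); lid(im,d,C); save("w5",im)
E
```

```text
t 11.47 pos [ 534.1 -108.2   89.6] q [ 0.48  0.37 -0.41  1.77  0.17  1.03 -0.29] tool y deg -17.1 tilt 0.12
handle n 2759 c ((538.6248168945312, -88.321044921875), (35.66239547729492, 50.068809509277344), 72.89942169189453) z 97.1 thin axis deg -107.6
black 201 [608.8 -97.   49. ] r 69.4 deg -17.2 depthz 50.4
pointer 110 [ 522.7 -139.6   71. ] r 66.2 deg -107.4 depthz 71.4
red none
yellow none
blue 170 [479.  -58.2  51. ] r 66.1 deg 163.9 depthz 50.3
```

View pics/w5.png

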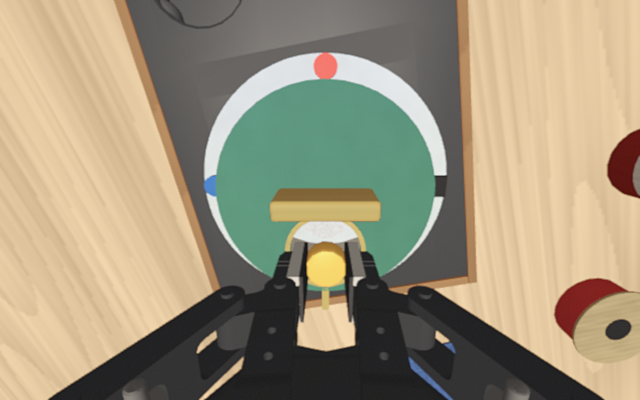

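The sweet at (326,265) is held between the pads, directly over the opening. Releasing it now.

>>> {"name": "arm_command", "arguments": {"moves": "0 0 0 -1 1 -2 18;0 0 0 -1 1 -2 18;0 0 0 -1 1 -2 45;0 0 0 -1 1 -2 45;0 0 0 -1 1 -2 45;0 0 0 -1 1 40 45;0 0 0 -1 1 90 45;0 0 0 20 -60 90 45;0 0 0 42 -120 70 45;0 0 0 64 -183 40 45;0 0 0 65 -185 0 45;0 0 0 65 -185 0 45"}}

```text
clock: 13.02
ee_pos: [595.0, -293.8, 83.1]
ee_rot: [-0.004, 0.805, 0.593, -0.002]
wrist_force: [-0.4, 0.2, 0.1]
gripper_width: 0.526
grasp_force: 0.0
```

```bash
python3 - <<'E'
from m import *
import st
im,d,C=grab("wrist"); save("w6",im); P=dpts(C,d); hsv=cv2.cvtColor(im,cv2.COLOR_RGB2HSV)
for c,a,m in blob(hsv,(18,120,120),(40,255,255),(0,0,640,400),30):
    print("yel",c.round(1),a,np.median(P[m],0).round(1))
im,d,C=grab("top"); save("top2",im)
E
```

```text
t 13.03 pos [ 595.  -293.8   83.1] q [ 0.63  0.61 -0.32  1.43  0.2   1.15 -0.02] tool y deg -17.3 tilt 0.5
yel [96.   8.2] 463 [ 523.  -141.8   50.3]
yel [333.8 217.8] 660 [ 599.6 -292.7   17.1]
```

>>> {"name": "arm_command", "arguments": {"moves": "0 0 0 0 0 0 45;0 0 0 0 0 0 45"}}

```text
clock: 13.38
ee_pos: [599.4, -292.1, 90.6]
ee_rot: [0.001, 0.804, 0.594, 0.001]
wrist_force: [0.2, -0.8, 0.7]
gripper_width: 0.527
grasp_force: 0.0
```

>>> {"name": "arm_command", "arguments": {"moves": "0 0 0 0 -0.8 -40 45;0 0 0 0 -0.8 -75 45;0 0 0 0 -0.8 -75 45;0 0 0 0 -0.8 -75 45;0 0 0 0 -0.8 -75 18;0 0 0 0 -0.8 -75 18;0 0 0 0 -0.8 -75 18;0 0 0 0 -0.8 -75 18;0 0 0 0 -0.8 -75 18;0 0 0 0 -0.8 -30 18;0 0 0 0 -0.8 45 18;0 0 0 0 -0.8 45 18"}}

```text
clock: 14.88
ee_pos: [600.8, -294.4, 139.3]
ee_rot: [0.004, 0.805, 0.594, 0.002]
wrist_force: [0.6, -0.6, -1.1]
gripper_width: 0.227
grasp_force: 58.7
```

>>> {"name": "arm_command", "arguments": {"moves": "0 0 0 -17 48 0 18;0 0 0 -34 96 0 18;0 0 0 -50 144 0 18;0 0 0 -66 187 0 18;0 0 0 -66 187 0 18;0 0 0 -66 187 -25 18;0 0 0 -66 187 -48 18;0 0 0 -66 187 -48 18;0 0 0 -66 187 -48 18;0 0 0 -66 187 -48 18"}}

```text
clock: 16.12
ee_pos: [532.9, -107.0, 86.3]
ee_rot: [0.001, 0.805, 0.594, 0.0]
wrist_force: [-0.5, -0.3, -0.3]
gripper_width: 0.227
grasp_force: 59.5
```

```bash
python3 - <<'E'
from lid import *
import st
im,d,C=grab("wrist"); lid(im,d,C); save("w7",im)
hsv=cv2.cvtColor(im,cv2.COLOR_RGB2HSV); P=dpts(C,d)
for c,a,m in blob(hsv,(18,120,120),(40,255,255),(0,0,640,400),60): print("yel",c.round(1),a,np.median(P[m],0).round(1))
E
```

```text
t 16.12 pos [ 532.9 -107.    86.3] q [ 0.47  0.37 -0.41  1.78  0.17  1.02 -0.3 ] tool y deg -17.1 tilt 0.08
handle n 2956 c ((538.3495483398438, -88.59990692138672), (36.13454055786133, 50.013526916503906), 72.33049774169922) z 97.1 thin axis deg -110.6
black 192 [608.9 -97.1  49. ] r 69.6 deg -17.3 depthz 50.4
pointer 103 [ 521.8 -139.3   71. ] r 66.1 deg -108.2 depthz 71.4
red none
yellow none
blue 169 [477.3 -55.7  51. ] r 68.5 deg 162.4 depthz 50.4
yel [327.4 206.6] 2175 [539.7 -73.9  89.5]
yel [325.4 267.2] 1518 [ 532.1 -104.8   88.7]
```

>>> {"name": "arm_command", "arguments": {"moves": "0 0 0 0 0 0 45;0 0 0 0 0 0 45;0 0 0 0 0 0 45;0 0 0 0 0 50 45;0 0 -0.18 9.6 30.6 100 60;0 0 -0.36 9.6 30.6 130 60;0 0 -0.54 9.6 30.6 130 60;0 0 -0.72 9.6 30.6 130 60;0 0 -0.9 9.6 30.6 130 60;0 0 -1.08 9.6 30.6 130 60;0 0 -1.26 9.6 30.6 130 60;0 0 -1.44 9.6 30.6 130 60"}}

```text
clock: 17.68
ee_pos: [541.8, -75.9, 215.2]
ee_rot: [-0.0, 0.996, -0.087, -0.0]
wrist_force: [-0.3, -0.2, -0.1]
gripper_width: 0.704
grasp_force: 0.0
```

>>> {"name": "arm_command", "arguments": {"moves": "0 0 -0.131 0 0 0 60;0 0 -0.131 0 0 0 60;0 0 -0.131 0 0 0 60"}}

```text
clock: 18.05
ee_pos: [541.8, -75.9, 215.3]
ee_rot: [-0.0, 0.989, -0.147, 0.0]
wrist_force: [0.2, 0.2, 0.6]
gripper_width: 0.704
grasp_force: 0.0
```

```bash
python3 - <<'E'
from lid import *
import st
im,d,C=grab("wrist"); lid(im,d,C); save("w8",im)
P=dpts(C,d); hsv=cv2.cvtColor(im,cv2.COLOR_RGB2HSV)
for c,a,m in blob(hsv,(18,120,120),(40,255,255),(0,0,640,400),30): print("yel",c.round(1),a,np.median(P[m],0).round(1))
im,d,C=grab("top"); save("top3",im[150:300,180:470])
E
```

```text
t 18.05 pos [541.8 -75.9 215.3] q [ 0.28  0.24 -0.24  1.62  0.06  1.29 -1.83] tool y deg -107.0 tilt 0.01
handle n 606 c ((542.4519653320312, -76.41950225830078), (9.865429878234863, 49.93564224243164), 72.73802947998047) z 97.2 thin axis deg -108.3
black none
pointer 47 [ 522.2 -139.2   71. ] r 65.9 deg -108.0 depthz 71.4
red 76 [562.5 -13.3  51. ] r 66.3 deg 72.4 depthz 50.3
yellow 74 [ 523.4 -140.2   51. ] r 66.5 deg -106.7 depthz 50.4
blue 25 [475.8 -55.8  51. ] r 69.9 deg 162.7 depthz 50.4
yel [22.9  2.3] 215 [745.7  87.1 105. ]
yel [329.4 185.8] 126 [557.5 -82.5  96.5]
yel [356.1 181.3] 257 [ 533.8 -107.5   41.1]
yel [391.2 184.7] 74 [ 523.4 -140.3   50.5]
yel [  5.4 293.4] 147 [528.3 325.5  46.8]
yel [ 64.2 360.4] 219 [421.5 310.2  46.6]
```

View pics/w8.png

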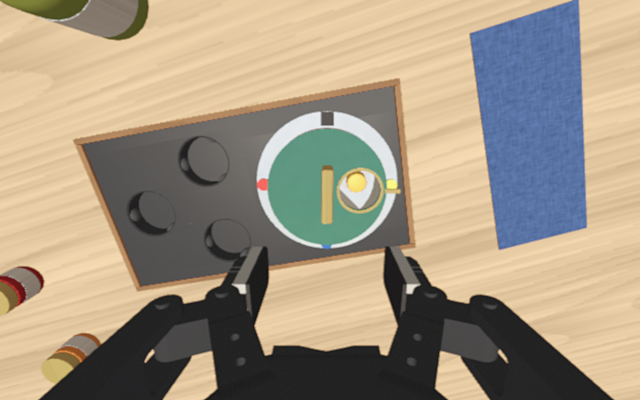

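The opening shows a yellow sweet at (356,181) with its top at 41 mm, so both are stacked in the well and the board is empty. Next I measure the fully visible black mark and the cut-outs.

```bash
python3 - <<'E'
from lid import *
im,d,C=grab("wrist"); np.savez("w9.npz",im=im,d=d)
P=dpts(C,d); hsv=cv2.cvtColor(im,cv2.COLOR_RGB2HSV)
g=np.zeros((400,640),bool); g[108:130,315:340]=1
m=g&(hsv[...,2]<90)
# keep blob within the flange
uv=np.argwhere(m)[:,::-1]; W=plane(C,uv,50); v=W[:,:2]-[542.5,-76.4]; rr=np.hypot(*v.T); k=rr<72.5
print(k.sum(),W[k].mean(0),rr[k].mean(),np.degrees(np.arctan2(v[k,1],v[k,0])).mean(),cv2.minAreaRect(W[k][:,:2].astype(np.float32)))
k=((P[...,2]<41)&(P[...,2]>15)).astype(np.uint8); k[:125]=0;k[262:]=0;k[:,:120]=0;k[:,250:]=0
n,l,s,c=cv2.connectedComponentsWithStats(k)
for i in range(1,n):
    if s[i,4]>300:
        hh=cv2.convexHull(np.argwhere(l==i)[:,::-1].astype(np.int32)); W=plane(C,hh[:,0],45)
        print("hole",c[i].round(1),s[i,4],cv2.minEnclosingCircle(W[:,:2].astype(np.float32)))
E
```

```text
23 [603.42787455 -97.40691913  50.        ] 64.52434545810229 -18.98396488936858 ((605.0960693359375, -96.82470703125), (8.719284057617188, 10.289348602294922), 72.7732162475586)
hole [204.1 160.6] 1694 ((601.7670288085938, 37.06595993041992), 24.5006103515625)
hole [152.1 212.5] 1422 ((566.4085693359375, 114.46800231933594), 24.274166107177734)
hole [227.7 238.9] 1311 ((513.0044555664062, 47.889156341552734), 24.456117630004883)
```

>>> {"name": "arm_command", "arguments": {"moves": "0 0 0 0.7 -0.5 -50 60;0 0 0 0.7 -0.5 -100 60;0 0 0 0.7 -0.5 -125 55;0 0 0 0.7 -0.5 -125 40;0 0 0 0.7 -0.5 -125 20;0 0 0 0.7 -0.5 -125 5;0 0 0 0.7 -0.5 -125 5;0 0 0 0.7 -0.5 -125 5;0 0 0 0.7 -0.5 -125 5;0 0 0 0.7 -0.5 -125 5"}}

```text
clock: 19.45
ee_pos: [543.6, -77.3, 92.2]
ee_rot: [0.0, 0.989, -0.149, 0.002]
wrist_force: [-2.7, -1.8, 7.5]
gripper_width: 0.098
grasp_force: 59.8
```

>>> {"name": "arm_command", "arguments": {"moves": "0 0 0.17 0 0 0 5;0 0 0.34 0 0 0 5;0 0 0.51 0 0 0 5;0 0 0.68 0 0 0 5;0 0 0.85 0 0 0 5;0 0 1.02 0 0 0 5;0 0 1.19 0 0 0 5;0 0 1.36 0 0 0 5;0 0 1.50 0 0 0 5;0 0 1.566 0 0 0 5;0 0 1.566 0 0 0 5;0 0 1.566 0 0 0 5"}}

```text
clock: 20.95
ee_pos: [543.4, -77.0, 92.2]
ee_rot: [0.001, 0.806, 0.592, 0.001]
wrist_force: [-3.2, -1.9, 8.6]
gripper_width: 0.098
grasp_force: 60.1
```

>>> {"name": "arm_command", "arguments": {"moves": "0 0 0 0 0 0 5;0 0 0 0 0 0 40;0 0 0 0 0 0 60;0 0 0 0 0 0 60;0 0 0 0 0 50 60;0 0 0 0 0 110 60;0 0 0 0 0 110 60;0 0 0 0 0 110 60"}}

```text
clock: 21.95
ee_pos: [542.4, -76.5, 200.1]
ee_rot: [0.0, 0.806, 0.592, -0.0]
wrist_force: [0.1, -0.1, -0.2]
gripper_width: 0.7
grasp_force: 0.0
```

```bash
python3 - <<'E'
from lid import *
import st
im,d,C=grab("wrist"); lid(im,d,C,c0=(542.5,-76.4)); save("w10",cv2.resize(im[100:260,230:430],None,fx=3,fy=3)); np.savez("w10.npz",im=im,d=d)
E
```

```text
t 21.95 pos [542.4 -76.5 200.1] q [ 0.52  0.29 -0.53  1.63  0.15  1.27 -0.34] tool y deg -17.4 tilt 0.01
handle n 674 c ((542.17236328125, -75.90884399414062), (49.07219696044922, 9.53210163116455), 72.2647933959961) z 97.2 thin axis deg 162.5
black 82 [607.3 -95.6  49. ] r 67.6 deg -16.5 depthz 50.4
pointer 55 [605.  -95.9  71. ] r 65.4 deg -17.3 depthz 71.2
red 31 [561.9 -14.   51. ] r 65.3 deg 72.7 depthz 50.5
yellow 18 [ 521.3 -143.4   51. ] r 70.3 deg -107.5 depthz 50.3
blue 91 [478.8 -56.4  51. ] r 66.8 deg 162.6 depthz 50.3
```

View pics/w10.png

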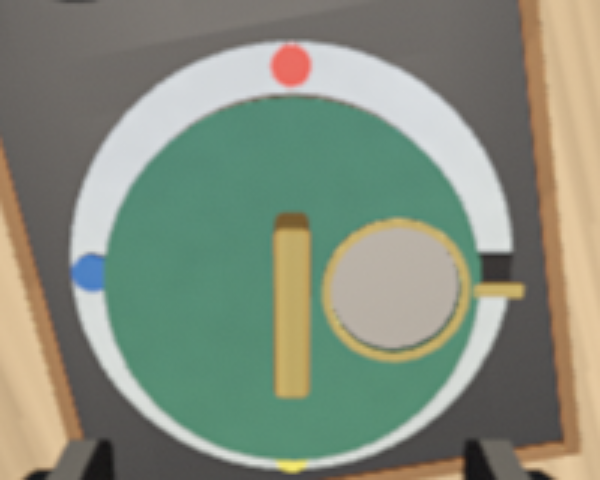

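>>> {"name": "arm_command", "arguments": {"moves": "0 0 0 -12 60 30 85;0 0 0 -24 120 30 85;0 0 0 -36 180 30 85;0 0 0 -48 240 30 85;0 0 0 -60 290 30 85;0 0 0 -70 340 30 85;0 0 0 -80 375 30 85;0 0 0 -80 375 30 85;0 0 0 -80 375 30 85;0 0 0 -80 375 30 85"}}

```text
clock: 23.25
ee_pos: [463.2, 296.9, 229.6]
ee_rot: [0.0, 0.807, 0.591, -0.001]
wrist_force: [0.2, -0.7, 0.4]
gripper_width: 0.992
grasp_force: 0.0
```

```bash
cat > jars.py <<'E'
from m import *
def jars(C,d,box=(380,260,620,400),z=(46,54)):
    P=dpts(C,d); k=((P[...,2]>z[0])&(P[...,2]<z[1])&(P[...,0]>box[0])&(P[...,0]<box[2])&(P[...,1]>box[1])&(P[...,1]<box[3])).astype(np.uint8)
    n,l,s,c=cv2.connectedComponentsWithStats(k)
    for i in range(1,n):
        if s[i,4]>60:
            W=P[l==i]; top=np.median(W[:,2]); hh=cv2.convexHull(W[W[:,2]>top-1.5][:,:2].astype(np.float32)); print("jar",c[i].round(0),s[i,4],"z",top.round(1),cv2.minEnclosingCircle(hh))
E
python3 - <<'E'
from jars import *
import st
im,d,C=grab("wrist"); save("w11",im); jars(C,d)
t=np.load("top0.npz"); jars(cam("top"),t["d"])
E
```

```text
t 23.25 pos [463.2 296.9 229.6] q [-0.02  0.31 -0.75  1.57  0.22  1.34 -1.11] tool y deg -17.5 tilt 0.07
jar [368. 122.] 1460 z 50.3 ((522.8064575195312, 345.270263671875), 21.708051681518555)
jar [268. 172.] 1281 z 50.3 ((405.86236572265625, 326.47943115234375), 21.798606872558594)
jar [199. 223.] 190 z 49.3 ((521.6360473632812, 340.41448974609375), 21.960674285888672)
jar [203. 266.] 195 z 49.2 ((404.80322265625, 321.96209716796875), 21.57311248779297)
```

View pics/w11.png

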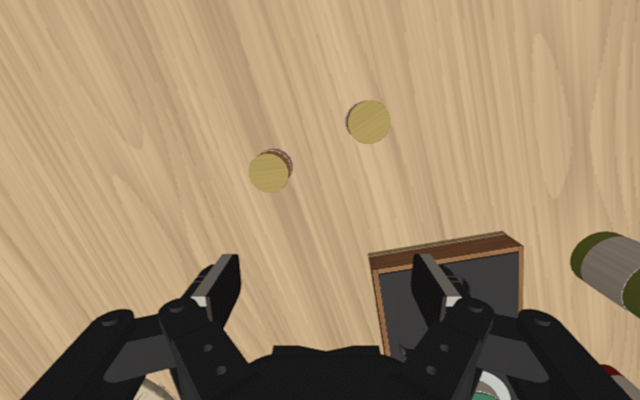

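>>> {"name": "arm_command", "arguments": {"moves": "0 0 0 60 47.5 -50 85;0 0 0 60 47.5 -100 85;0 0 0 60 47.5 -130 85;0 0 0 60 47.5 -130 85;0 0 0 60 47.5 -130 85"}}

```text
clock: 23.92
ee_pos: [523.4, 346.1, 102.2]
ee_rot: [0.0, 0.806, 0.592, 0.001]
wrist_force: [0.1, 0.4, 1.1]
gripper_width: 0.993
grasp_force: 0.0
```

```bash
python3 - <<'E'
from jars import *
import st
im,d,C=grab("wrist"); save("w12",im); jars(C,d)
E
```

```text
t 23.93 pos [523.4 346.1 102.2] q [-0.15  0.58 -0.69  1.52  0.39  1.18 -1.21] tool y deg -17.5 tilt 0.12
jar [327. 228.] 3070 z 50.3 ((522.9891967773438, 345.1186218261719), 22.023550033569336)
jar [171. 285.] 1081 z 50.3 ((404.46783447265625, 331.35595703125), 21.4317569732666)
```

>>> {"name": "arm_command", "arguments": {"moves": "0 0 0 -0.4 -0.9 -35 85;0 0 0 -0.4 -0.9 -66 85;0 0 0 -0.4 -0.9 -66 85;0 0 0 -0.4 -0.9 -66 60;0 0 0 -0.4 -0.9 -66 35;0 0 0 -0.4 -0.9 -66 35;0 0 0 -0.4 -0.9 -66 35;0 0 0 -0.4 -0.9 -66 35;0 0 0 -0.4 -0.9 -66 35;0 0 0 -0.4 -0.9 -30 35;0 0 0 -0.4 -0.9 30 35;0 0 0 -0.4 -0.9 30 35"}}

```text
clock: 25.48
ee_pos: [524.4, 347.8, 136.8]
ee_rot: [0.0, 0.806, 0.592, 0.005]
wrist_force: [0.1, 0.3, -1.6]
gripper_width: 0.494
grasp_force: 60.9
```

```bash
python3 - <<'E'
from jars import *
import st
im,d,C=grab("wrist"); save("w13",im); jars(C,d,z=(100,180)); jars(C,d)
E
```

```text
t 25.48 pos [524.4 347.8 136.8] q [-0.14  0.55 -0.7   1.49  0.37  1.23 -1.2 ] tool y deg -17.4 tilt 0.6
jar [325. 275.] 13683 z 150.6 ((526.1668090820312, 359.0733642578125), 53.66815948486328)
jar [200. 272.] 1796 z 50.3 ((406.0046691894531, 326.4721984863281), 22.229707717895508)
```

>>> {"name": "arm_command", "arguments": {"moves": "0 0 0 0 -40 20 35;0 0 0 0 -100 30 35;0 0 0 0 -160 30 35;0 0 0 0 -220 30 35;0 0 0 0 -280 30 35;0 0 0 0 -320 30 35;0 0 0 0 -320 30 35;0 0 0 0 -320 30 35;0 0 0 0 -320 30 35"}}

```text
clock: 26.65
ee_pos: [521.9, 26.8, 160.1]
ee_rot: [-0.0, 0.805, 0.593, 0.0]
wrist_force: [0.5, 0.6, -0.6]
gripper_width: 0.494
grasp_force: 61.0
```

```bash
cat > holes.py <<'E'
from m import *
def holes(C,d,H=((601.7,37.),(566.3,114.5),(513.,47.9))):
    P=dpts(C,d)
    for h in H:
        rr=np.hypot(P[...,0]-h[0],P[...,1]-h[1])
        k=((P[...,2]<42)&(P[...,2]>15)&(rr<35)); 
        if k.sum()<200: print("hole",h,"unseen",k.sum()); continue
        n,l,s,c=cv2.connectedComponentsWithStats(k.astype(np.uint8)); i=1+np.argmax(s[1:,4])
        hh=cv2.convexHull(np.argwhere(l==i)[:,::-1].astype(np.int32))[:,0]; W=plane(C,hh,45)
        F=P[k&(P[...,2]<27)]
        print("hole",c[i].round(),s[i,4],cv2.minEnclosingCircle(W[:,:2].astype(np.float32)),"floor",cv2.minEnclosingCircle(F[:,:2].astype(np.float32)),np.median(F[:,2]).round(1))
E
python3 - <<'E'
from holes import *
import st
im,d,C=grab("wrist"); save("w14",im); holes(C,d)
E
```

```text
t 26.65 pos [521.9  26.8 160.1] q [ 0.46  0.29 -0.67  1.74  0.19  1.18 -0.57] tool y deg -17.3 tilt 0.04
hole [413. 161.] 2599 ((600.9513549804688, 38.57036209106445), 24.75364112854004) floor ((602.4674682617188, 37.04463195800781), 24.915498733520508) 25.4
hole [347.  80.] 3310 ((565.1722412109375, 115.98493194580078), 24.741430282592773) floor ((565.6897583007812, 116.13831329345703), 25.054380416870117) 25.4
hole [309. 179.] 2468 ((512.2979736328125, 49.52505874633789), 24.652856826782227) floor ((511.41656494140625, 48.3864860534668), 24.94850730895996) 25.4
```

View pics/w14.png

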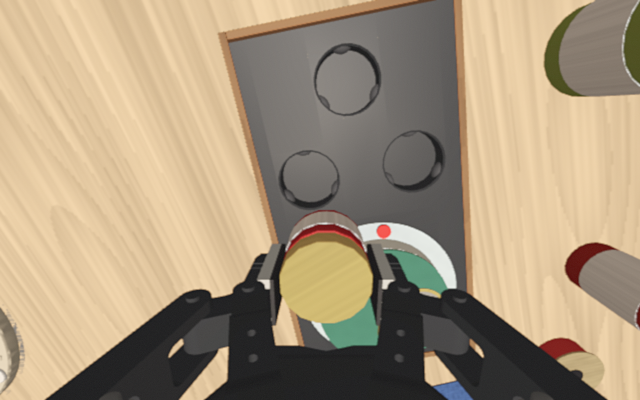

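>>> {"name": "arm_command", "arguments": {"moves": "0 0 0 22 45 0 35;0 0 0 43.8 89 0 35;0 0 0 43.8 89 -30 35;0 0 0 43.8 89 -65 35;0 0 0 43.8 89 -65 35;0 0 0 43.8 89 -65 35"}}

```text
clock: 27.45
ee_pos: [566.4, 114.9, 96.5]
ee_rot: [0.0, 0.806, 0.592, 0.001]
wrist_force: [0.1, -0.3, -0.7]
gripper_width: 0.493
grasp_force: 61.0
```

```bash
python3 - <<'E'
from holes import *
import st
im,d,C=grab("wrist"); save("w15",im[80:400,150:500]); P=dpts(C,d)
k=(P[...,2]>103)&(P[...,2]<112)&(np.hypot(P[...,0]-565.5,P[...,1]-116)<30); hsv=cv2.cvtColor(im,cv2.COLOR_RGB2HSV); k&=(hsv[...,1]>70)
print(np.median(P[k][:,2]),cv2.minEnclosingCircle(P[k][:,:2].astype(np.float32)),P[k].mean(0))
E
```

```text
t 27.45 pos [566.4 114.9  96.5] q [ 0.25  0.48 -0.66  1.67  0.32  1.1  -0.8 ] tool y deg -17.4 tilt 0.07
110.17332071169483 ((565.1015625, 114.37532043457031), 22.690147399902344) [565.70657269 117.01698951 109.93732098]
```

View pics/w15.png

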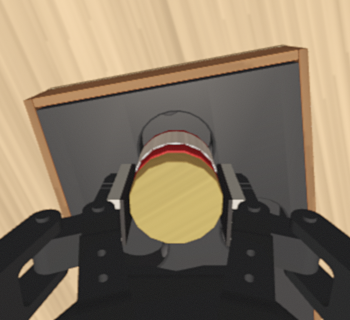

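The jar hangs over the far cut-out, bottom at about 60 mm, with the hole rim visible behind it at (176,130).

>>> {"name": "arm_command", "arguments": {"moves": "0 0 0 0.2 1.2 -10 35;0 0 0 0.2 1.2 -15 35;0 0 0 0.2 1.2 -19 35;0 0 0 0.2 1.2 -22 35;0 0 0 0.2 1.2 -25 35"}}

```text
clock: 28.12
ee_pos: [566.7, 115.5, 70.5]
ee_rot: [0.0, 0.806, 0.592, 0.001]
wrist_force: [1.0, 0.5, 1.9]
gripper_width: 0.497
grasp_force: 61.0
```

>>> {"name": "arm_command", "arguments": {"moves": "0 0 0 0 0 -3 35;0 0 0 0 0 -6 35;0 0 0 0 0 -9 35;0 0 0 0 0 -11 35;0 0 0 0 0 -11 35"}}

```text
clock: 28.75
ee_pos: [566.3, 115.4, 61.5]
ee_rot: [0.001, 0.806, 0.592, 0.0]
wrist_force: [-8.4, -2.6, 23.2]
gripper_width: 0.492
grasp_force: 63.6
```

>>> {"name": "arm_command", "arguments": {"moves": "0 0 0 0 0 -2 35;0 0 0 0 0 -3 35;0 0 0 0 0 -3 35"}}

```text
clock: 29.12
ee_pos: [566.4, 115.5, 61.3]
ee_rot: [0.001, 0.806, 0.592, 0.0]
wrist_force: [-19.8, -6.6, 50.2]
gripper_width: 0.495
grasp_force: 66.3
```

```bash
python3 - <<'E'
from holes import *
import st
im,d,C=grab("wrist"); P=dpts(C,d)
hsv=cv2.cvtColor(im,cv2.COLOR_RGB2HSV); k=(P[...,2]>65)&(P[...,2]<85)&(np.hypot(P[...,0]-565.5,P[...,1]-116)<30)&(hsv[...,1]>70)
print(np.percentile(P[k][:,2],[10,50,90]),cv2.minEnclosingCircle(P[k][:,:2].astype(np.float32)))
E
```

```text
t 29.12 pos [566.4 115.5  61.3] q [ 0.24  0.52 -0.64  1.7   0.36  1.04 -0.83] tool y deg -17.4 tilt 0.17
[73.93077579 75.2714663  76.04184818] ((565.1305541992188, 114.75546264648438), 22.947473526000977)
```

>>> {"name": "arm_command", "arguments": {"moves": "0 0 0 0 0 4 35;0 0 0 0 0 4 35;0 0 0 0 0 4 45;0 0 0 0 0 4 60;0 0 0 0 0 4 60;0 0 0 0 0 4 60;0 0 0 0 0 50 60;0 0 0 0 0 100 60;0 0 0 0 0 140 60;0 0 0 0 0 140 60;0 0 0 0 0 140 60"}}

```text
clock: 30.55
ee_pos: [565.9, 115.1, 195.7]
ee_rot: [-0.0, 0.806, 0.592, -0.0]
wrist_force: [-0.7, 0.3, -0.4]
gripper_width: 0.7
grasp_force: 0.0
```

```bash
python3 - <<'E'
from jars import *
from holes import holes
import st
im,d,C=grab("wrist"); save("w16",im); jars(C,d,box=(520,70,610,170),z=(66,85)); jars(C,d); holes(C,d)
E
```

```text
t 30.55 pos [565.9 115.1 195.7] q [ 0.28  0.39 -0.7   1.55  0.26  1.3  -0.75] tool y deg -17.4 tilt 0.04
jar [326. 198.] 1830 z 75.6 ((564.7171020507812, 115.4153060913086), 21.7861328125)
jar [68. 18.] 1960 z 50.3 ((406.1068115234375, 324.3687744140625), 22.54576301574707)
hole [378. 244.] 1212 ((601.14697265625, 38.802345275878906), 24.673934936523438) floor ((601.4265747070312, 35.760894775390625), 24.748756408691406) 25.4
hole [328. 175.] 241 ((565.83447265625, 116.95642852783203), 24.55617904663086) floor ((565.2173461914062, 116.3281021118164), 24.81121826171875) 25.5
hole [298. 260.] 1435 ((512.3674926757812, 49.976585388183594), 24.50391960144043) floor ((510.953369140625, 47.706153869628906), 24.676910400390625) 25.4
```

View pics/w16.png

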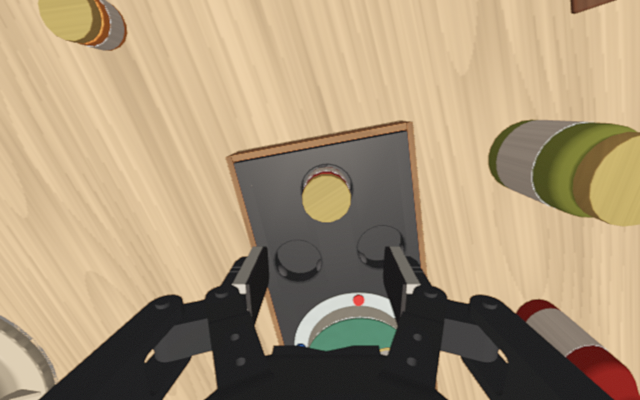

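>>> {"name": "arm_command", "arguments": {"moves": "0 0 0 -35 46 0 85;0 0 0 -70 92 0 85;0 0 0 -105 138 0 85;0 0 0 -140 184 0 85;0 0 0 -160 211 0 85;0 0 0 -160 211 -50 85;0 0 0 -160 211 -95 85;0 0 0 -160 211 -95 85;0 0 0 -160 211 -95 85"}}

```text
clock: 31.72
ee_pos: [406.3, 326.8, 102.2]
ee_rot: [-0.0, 0.806, 0.592, 0.0]
wrist_force: [0.0, -1.1, -0.1]
gripper_width: 0.999
grasp_force: 0.0
```

```bash
python3 - <<'E'
from jars import *
import st
im,d,C=grab("wrist"); jars(C,d)
E
```

```text
t 31.73 pos [406.3 326.8 102.2] q [-0.08  0.39 -0.8   1.81  0.31  1.08 -1.29] tool y deg -17.4 tilt 0.05
jar [327. 227.] 3068 z 50.3 ((405.91961669921875, 326.5467224121094), 21.882282257080078)
```

>>> {"name": "arm_command", "arguments": {"moves": "0 0 0 -0.4 -0.3 -35 85;0 0 0 -0.4 -0.3 -66 85;0 0 0 -0.4 -0.3 -66 85;0 0 0 -0.4 -0.3 -66 60;0 0 0 -0.4 -0.3 -66 35;0 0 0 -0.4 -0.3 -66 35;0 0 0 -0.4 -0.3 -66 35;0 0 0 -0.4 -0.3 -66 35;0 0 0 -0.4 -0.3 -66 35;0 0 0 -0.4 -0.3 -30 35;0 0 0 -0.4 -0.3 30 35;0 0 0 -0.4 -0.3 60 35"}}

```text
clock: 33.28
ee_pos: [406.4, 327.2, 165.1]
ee_rot: [0.0, 0.806, 0.592, 0.002]
wrist_force: [0.6, 0.7, -1.0]
gripper_width: 0.493
grasp_force: 61.3
```

>>> {"name": "arm_command", "arguments": {"moves": "0 0 0 21 -55 0 35;0 0 0 42 -110 0 35;0 0 0 63 -165 0 35;0 0 0 84 -220 0 35;0 0 0 106 -277 0 35;0 0 0 106 -277 0 35;0 0 0 106 -277 -40 35;0 0 0 106 -277 -70 35;0 0 0 106 -277 -70 35;0 0 0 106 -277 -70 35"}}

```text
clock: 34.52
ee_pos: [512.4, 49.8, 92.8]
ee_rot: [0.0, 0.806, 0.592, 0.001]
wrist_force: [-0.2, 0.4, -0.2]
gripper_width: 0.494
grasp_force: 61.3
```

```bash
python3 - <<'E'
from jars import *
from holes import holes
import st
im,d,C=grab("wrist"); P=dpts(C,d); hsv=cv2.cvtColor(im,cv2.COLOR_RGB2HSV)
k=(P[...,2]>100)&(P[...,2]<122)&(np.hypot(P[...,0]-512.3,P[...,1]-49)<30)&(hsv[...,1]>70)
z=np.median(P[k][:,2]); k&=abs(P[...,2]-z)<2
print(z,cv2.minEnclosingCircle(P[k][:,:2].astype(np.float32))); jars(C,d,box=(520,70,610,170),z=(66,85)); 
E
```

```text
t 34.52 pos [512.4  49.8  92.8] q [ 0.4   0.35 -0.67  1.84  0.25  1.03 -0.67] tool y deg -17.4 tilt 0.1
105.85490884217262 ((510.3688659667969, 49.696327209472656), 22.90991973876953)
jar [391. 104.] 6630 z 75.6 ((564.9374389648438, 115.17525482177734), 21.918386459350586)
```

>>> {"name": "arm_command", "arguments": {"moves": "0 0 0 0.5 0 -8 35;0 0 0 0.5 0 -12 35;0 0 0 0.5 0 -16 35;0 0 0 0.5 0 -19 35;0 0 0 0.5 0 -22 35;0 0 0 0.5 0 -25 35;0 0 0 0.5 0 -28 35;0 0 0 0.5 0 -31 35;0 0 0 0.5 0 -32 35;0 0 0 0.5 0 -32 35"}}

```text
clock: 35.83
ee_pos: [512.5, 49.0, 62.0]
ee_rot: [0.001, 0.806, 0.592, -0.0]
wrist_force: [-13.1, -2.8, 35.3]
gripper_width: 0.499
grasp_force: 65.2
```

```bash
python3 - <<'E'
from h import *
import st
im,d,C=grab("wrist"); P=dpts(C,d)
hsv=cv2.cvtColor(im,cv2.COLOR_RGB2HSV); k=(P[...,2]>65)&(P[...,2]<95)&(np.hypot(P[...,0]-512.3,P[...,1]-49.5)<24)&(hsv[...,1]>70)
print(np.percentile(P[k][:,2],[10,50,90]),cv2.minEnclosingCircle(P[k][:,:2].astype(np.float32)))
E
```

```text
t 35.83 pos [512.5  49.   62. ] q [ 0.38  0.4  -0.65  1.86  0.29  0.98 -0.7 ] tool y deg -17.4 tilt 0.11
[73.86285286 75.28164311 76.05165065] ((511.2489318847656, 48.345611572265625), 22.98744773864746)
```

Bottomed out at 75.3 mm. Releasing, lifting and moving clear for a last look.

>>> {"name": "arm_command", "arguments": {"moves": "0 0 0 0 0 3 35;0 0 0 0 0 3 45;0 0 0 0 0 3 60;0 0 0 0 0 3 60;0 0 0 0 0 3 60;0 0 0 0 0 50 60;0 0 0 0 0 110 60;0 0 0 0 0 170 60;0 0 0 0 -50 190 60;0 0 0 0 -50 190 60;0 0 0 0 -50 190 60"}}

```text
clock: 37.25
ee_pos: [512.0, -1.0, 248.9]
ee_rot: [-0.0, 0.806, 0.592, -0.0]
wrist_force: [0.4, 0.9, 0.4]
gripper_width: 0.702
grasp_force: 0.0
```

```bash
python3 - <<'E'
from jars import *
from lid import lid
import st
im,d,C=grab("wrist"); save("w17",im); jars(C,d,box=(480,10,610,170),z=(66,85)); lid(im,d,C); P=dpts(C,d)
for c in((512.2,49.5),(565,115.5)):
    k=(P[...,2]>66)&(P[...,2]<85)&(np.hypot(P[...,0]-c[0],P[...,1]-c[1])<19); W=P[k]; A=np.linalg.lstsq(np.c_[W[:,:2]-c,np.ones(len(W))],W[:,2],rcond=None)[0]; print("tilt deg",np.degrees(A[:2]).round(2),"z",A[2].round(2))
im,d,C=grab("top"); hsv=cv2.cvtColor(im,cv2.COLOR_RGB2HSV); jars(C,d,box=(380,250,620,420))
print([ (c.round(1),a) for c,a,m in blob(hsv,(15,120,120),(40,255,255),(410,180,465,280),6)])
E
```

```text
t 37.25 pos [512.   -1.  248.9] q [ 0.53  0.19 -0.68  1.64  0.12  1.35 -0.47] tool y deg -17.5 tilt 0.04
jar [343.  54.] 1876 z 75.6 ((564.87353515625, 115.18123626708984), 21.763471603393555)
jar [311. 139.] 1454 z 76.6 ((510.8395690917969, 48.799072265625), 21.80917739868164)
handle n 415 c ((542.0115966796875, -75.64176940917969), (49.13589859008789, 10.235091209411621), 72.3834457397461) z 97.1 thin axis deg 162.5
black 48 [608.1 -97.3  49. ] r 68.8 deg -17.6 depthz 50.4
pointer 42 [604.9 -95.9  71. ] r 65.3 deg -17.3 depthz 71.3
red 68 [561.5 -13.   51. ] r 66.3 deg 73.3 depthz 50.4
yellow none
blue 66 [479.4 -56.2  51. ] r 66.3 deg 162.2 depthz 50.4
tilt deg [-0.06 -0.01] z 76.64
tilt deg [-0.09 -0.07] z 75.63
[]
```

View pics/w17.png

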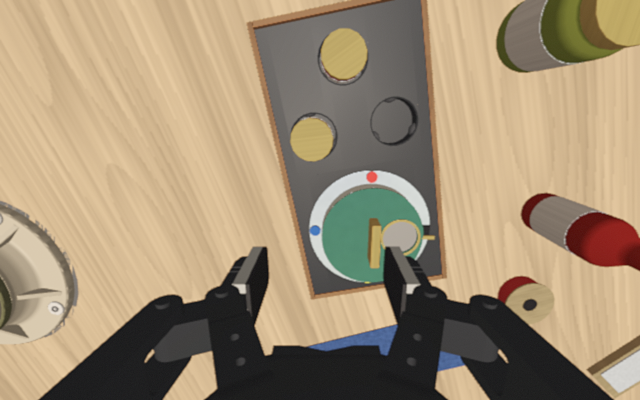

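The view shows both jars upright in the foam, the lid shut and all else untouched. The nearer jar (311,139) reads 1 mm high, so I press both lids with closed fingertips.

>>> {"name": "arm_command", "arguments": {"moves": "0 0 0 -1 50 0 0;0 0 0 -1 50 -50 0;0 0 0 -1 50 -100 0;0 0 0 -1 50 -140 0;0 0 0 -1 50 -155 0;0 0 0 -1 50 -155 0;0 0 0 -1 50 -158 0;0 0 0 -1 50 -160 0;0 0 0 -1 50 -160 0"}}

```text
clock: 38.48
ee_pos: [511.6, 49.0, 89.9]
ee_rot: [0.0, 0.806, 0.592, 0.0]
wrist_force: [0.4, 0.2, -0.5]
gripper_width: 0.001
grasp_force: 0.0
```

>>> {"name": "arm_command", "arguments": {"moves": "0 0 0 0 0 -2 0;0 0 0 0 0 -4 0;0 0 0 0 0 -5 0;0 0 0 0 0 -5 0"}}

```text
clock: 38.98
ee_pos: [512.1, 49.0, 86.1]
ee_rot: [0.001, 0.806, 0.592, 0.001]
wrist_force: [-5.9, -1.2, 17.7]
gripper_width: -0.001
grasp_force: 9.0
```

>>> {"name": "arm_command", "arguments": {"moves": "0 0 0 0 0 -2 0;0 0 0 0 0 -2 0;0 0 0 0 0 20 0;0 0 0 0 0 60 0;0 0 0 27 33 60 0;0 0 0 54 66 60 0;0 0 0 54 66 20 0;0 0 0 54 66 4 0;0 0 0 54 66 0 0;0 0 0 54 66 -2 0;0 0 0 54 66 -2 0"}}

```text
clock: 40.35
ee_pos: [565.6, 115.3, 86.5]
ee_rot: [0.001, 0.806, 0.592, 0.001]
wrist_force: [-14.1, -3.1, 32.4]
gripper_width: -0.001
grasp_force: 16.0
```

>>> {"name": "arm_command", "arguments": {"moves": "0 0 0 0 0 40 0;0 0 0 0 0 100 0;0 0 0 -30 -60 140 0;0 0 0 -54 -116 163 0;0 0 0 -54 -116 163 60;0 0 0 -54 -116 163 60;0 0 0 -54 -116 163 60"}}

```text
clock: 41.22
ee_pos: [511.1, -0.0, 245.0]
ee_rot: [-0.0, 0.806, 0.592, 0.0]
wrist_force: [-0.1, 0.6, -0.2]
gripper_width: 0.631
grasp_force: 0.0
```

```bash
python3 - <<'E'
from jars import *
import st
im,d,C=grab("wrist"); jars(C,d,box=(480,10,610,170),z=(66,85)); P=dpts(C,d)
for c in((511.5,49.2),(565,115.5)):
    k=(P[...,2]>66)&(P[...,2]<85)&(np.hypot(P[...,0]-c[0],P[...,1]-c[1])<19); W=P[k]; print("z",W[:,2].mean())
E
```

```text
t 41.23 pos [511.1  -0.  245. ] q [ 0.55  0.2  -0.7   1.65  0.13  1.34 -0.47] tool y deg -17.4 tilt 0.03
jar [346.  53.] 1917 z 75.7 ((565.4865112304688, 115.2378921508789), 21.776281356811523)
jar [313. 140.] 1475 z 75.5 ((511.3680725097656, 49.18197250366211), 21.721059799194336)
z 75.58093067234879
z 75.75606694676647
```

Both lids now read about 75.5 to 75.7 mm, which is fully home. The lid is shut and the arm is clear, so I hand in.

```bash
python3 -c "
from h import r
print(r.hand_in())"
```

```text
the job is handed in; nothing more can be done
None
```

I put both yellow sweets in the yellow-tag well, turned the lid shut over the black mark, pressed both jam jars upright and fully home, did not touch the pickle jar, sauce bottle or ribbon roll, and handed the job in at about 41 s; no verdict was returned.

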